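# Zero a plunge router's depth stop and back it off five clicks

### The job

The cordless plunge router on the oak panel is locked with its bit just touching the wood; set its depth stop for the next groove pass. Turn the depth knob clockwise, gently, until the rod sits on the turret step below it without forcing it past that stop, then back the knob off exactly five clicks, and after that press the rod's clamp lever down fully, without slamming it, and let go. Leave everything else on the bench where it lies.

Things in the scene. Friction and masses are not known exactly. Their poses are not given: they have to be found in the camera images.
- router: Cordless plunge router, fixed, on a plywood plate 250 x 210 x 9 mm screwed to the 22 mm oak panel. Origin: centre of the plate's underside; +x towards the depth stop, z up, y along the side grips. In this frame, mm: motor (dia 77 about the origin's axis) top z 168; battery x -112 to -25, y +-36, top z 164; side grips dia 40 at y +-104, top z 148. Only the knob stands above z 168.
- knob_grip (a point): Fixed point on the depth knob's vertical axis (router frame x 78, y 0, z 208 mm), half way up the knob: a black twelve-sided prism, 38 mm across its flats, z 194 to 221 mm, free air all round, a 16 mm sleeve under it. Resting in any click, one of its flats faces the router's +x. Clockwise from above screws the rod down, 6 mm a turn; the knob itself stays at its height.
- knob_top (a point): Fixed point on the axis at the knob's top (z 221 mm). Feel of the knob: a click every 30 degrees (0.5236 rad, 0.5 mm of rod), about 0.1 N m to pass; let go, it snaps into the nearer click. No mark shows the stop: feel for it. It coincides with a click, 1 to 5 clicks below the start. Beyond it torque climbs about 2 N m per rad: 0.2 to 0.3 N m is a firm seat; half a click beyond is forcing (0.45 N m).
- rod_foot (a point): Lower end of the steel depth rod (diameter 8 mm), on the knob's axis. It hangs 0.5 to 2.5 mm above the step at the start: readings are too coarse to count clicks by it.
- stop_top (a point): Top of the turret step under the rod: a fixed screw head of diameter 9 mm, at z 38 mm in the router's frame. The rod foot touches it at the stop; five clicks back leave the foot 2.5 mm above it.
- lock_lever (a joint): Angle of the rod's clamp lever (rad): 0 fully down (level, clamped), 0.45 to 0.7 at the start (raised, loose). It points to the router's +y, 81 mm long from its hinge, 8 to 10 mm thick, with a black pad 16 mm wide and 34 mm long at its end. It stays where left; 2 to 4 N on the pad swings it down, to a hard stop when level. Press it from above with closed fingers.
- lever_hinge (a point): Fixed point on the lever's hinge, a horizontal axis along the router's x (router frame x 78, y 25.5, z 122 mm).
- lever_pad (a point): Top face of the lever's pad, 62 mm from the hinge; moves with the lever: router frame y 70 to 80, z 153 to 166 mm when raised, y 87.5, z 127 mm when level. Its y axis points along the lever.
- spanner: Bystander: steel collet spanner, 170 mm long, 8 mm thick, lying on the panel beside the router's -y edge.
- bit_block: Bystander: wooden block 50 x 110 x 30 mm with four router bits standing in it (69 mm high in all), on the panel beyond the router.
- bench_brush: Bystander: wooden-handled brush, 170 mm long, 20 mm thick, on the panel beyond the router.
- pencil: Bystander: carpenter's pencil, 180 mm long, 8 mm thick, on the panel beside the router's +y edge.
- screw_tin: Bystander: small open steel tin, diameter 76 mm, 45 mm high, on the bench to the right.
- glue_bottle: Bystander: white glue bottle, diameter 60 mm, 150 mm high, on the bench to the left.
- screwdriver: Bystander: screwdriver, 190 mm long, on the bench to the left.

How it is judged:
On the way, in this order (a step that is already met when the one before it is completed fails the run):
1. the depth rod is turned down onto the turret step, with the clamp lever still raised (z of rod_foot in the frame of stop_top between -0.00025 and 0.00015 m and value of joint lock_lever above 0.3 rad), for 0.1 s.
2. the knob is backed off five clicks (rod foot 2.5 mm above the step), with the clamp lever still raised (z of rod_foot in the frame of stop_top between 0.00235 and 0.00265 m and value of joint lock_lever above 0.3 rad), for 0.2 s.
3. the clamp lever is pressed fully down, the rod still five clicks up (z of rod_foot in the frame of stop_top between 0.00235 and 0.00265 m and value of joint lock_lever below 0.06 rad), for 0.2 s.
At the end, for the whole second after the job is handed in: The rod foot rests five clicks (2.5 mm, within 0.15 mm: a third of a click) above the turret step after having been seated on it, the clamp lever lies fully down (within 0.06 rad) and still, and no bystander has moved more than 20 mm (all of step 3 and velocity of joint lock_lever between -0.05 and 0.05 rad/s and distance of each of spanner, bit_block, bench_brush, pencil, screw_tin, glue_bottle, screwdriver from where it was at the start of the episode below 0.02 m); the robot touches nothing.
It fails at once if the knob is forced past its stop (the foot driven more than 0.25 mm below the touch, half a click, about 0.45 N m on the knob) (z of rod_foot in the frame of stop_top below -0.00025 m).
It fails at once if the clamp lever is slammed or forced (over 60 N on it) (contact force between lock_lever and anything else above 60 N).
It fails at once if a bystander is pushed more than 20 mm (distance of any of spanner, bit_block, bench_brush, pencil, screw_tin, glue_bottle, screwdriver from where it was at the start of the episode above 0.02 m).
It also fails if it takes over 67 s, if anything falls off the work surface, if the arm or the gripper's body presses on something with over 40 N, if the wrist force passes 120 N, or if a joint passes its speed limit or range.

### The arm

A 6-joint arm with a two-finger parallel gripper is mounted at the origin on the work surface. World frame = base frame: x ahead of the robot, y to its left, z up, the work surface at z = 0. Lengths are in m, angles in rad, forces in N, time in s.
With the tool pointing down it reaches from about 0.275 to 0.85 m from the base axis. Payload 5.2 kg.
Tool frame: the origin (TCP) lies on the mounting face of the last link; the fingertips stand 173 mm ahead of it and the grasp point (between the pads) lies 155 mm ahead of it; x points along the fingers, y is the direction in which the jaws open and shut, and the axes are right-handed (so a half turn about x gives the same grasp; the last joint's range is limited). The gripper opens to 85 mm and grips with 20 to 120 N. Pads are 22 mm wide; open, the fingers measure 114 mm over their backs; the gripper's body (76 mm by 85 mm) begins 54 mm behind the grasp point. The pads swing forward as they close: fully open they stand 13 mm farther back than shut.
Start: joints at [1.066, 0.259, 1.535, -0, 1.348, -0.203], TCP at [0.163, 0.525, 0.405] pointing down, gripper open.
Joint ranges: [-3.14, 3.14], [-0.91, 2.08], [0.19, 2.58], [-1.22, 4.36], [0.22, 2.71], [-3.12, 3.12]. Speed limits (rad/s): [2.57, 2.57, 3.14, 3.14, 3.14, 3.14].

### API

Orientations are given as a 3x3 rotation matrix whose columns are the frame's x, y, z axes.
In Python, from workcell import arm gives the robot as it stands. The module is installed in compiled form; this text tells all that it offers.
- The arm moves only by the tool apply_moves, never from a script. Its argument "moves" is text: rows parted by semicolons, each of 7 numbers parted by spaces: the shift along the tool's x, y, z in mm, then the turn, a rotation vector about the tool's x, y, z in degrees, then the gripper command: -1 is fully open, 1 is shut, values between are in proportion. In form: x y z ax ay az fingers; .... A call has 1 to 5 rows; each row shifts and turns the commanded pose from where the row before left it, along the tool's axes as they then stand; what a row does not reach is not made up. A row lasts 1/10 s, in which the tool goes at most 50 mm and 8.59 degrees, less where a joint would pass 70% of its speed; a pose out of reach is approached as far as the arm can. A call with a gripper value outside its range is refused whole. The fingers move at their own pace and stop on an object; the grip force is fixed at half the most. Time passes only in rows, so rows that do not move let the fingers close. It gives the time, the measured TCP pose, the force and the opening at its end, in the units of the state.
- arm.read_state(): the state, without advancing time (a new reading comes with each control period).
- arm.capture(name): name is "scene" or "top"; returns the picture (420x560x3 uint8, red, green, blue); there is no depth.
- arm.camera_params(name): a dict with "mtx" (3x3 intrinsics, pixels), "dist_coeffs" ([k1, k2, p1, p2, k3] as OpenCV has them; the pictures are not rectified), "cam_to_world" (4x4, takes a point from camera to world coordinates). Camera axes: x right, y up, looking along -z (the intrinsics and any distortion apply to the point x, -y, -z); pixel columns grow to the right and rows downward; lengths in m; the calibration is good to about 2 mm. A picture is of the moment at which its call begins. camera_params takes no time and is no camera call.
- arm.job_done(): hands the job in, once; it reports no verdict.
The state is a dict: "clock": time; "q": joint angles; "qvel": joint speeds; "tau": joint torques, N m; "tool_pos": TCP position; "orientation": TCP orientation; "force": force on the tool from outside, world axes, zero at the start; "wrist_torque": the same for the moment, N m; "grip_width": finger opening in m.
Only numpy, scipy, OpenCV 4.12 (cv2) and the standard library are available. Lean on these libraries where they do the work, as an engineer would, in place of code of your own. Each camera call takes 0.05 s, during which the arm holds its last target.

## Working session

There is one attempt and no reset: what is moved stays moved. The work goes in short steps, Python scripts to look and compute and a tool call to move; the robot and the scene stay as the last step left them, time stands still between calls to the robot, and variables do not carry over. Pictures are saved under pics/ and viewed, and the job is handed in when it is done.

Besides the shell and the picture viewer there is one more tool, called after "Emit:" as a command line: name --argument value ..., lists and objects as JSON in quotes. apply_moves: Moves the arm, as the interface text tells. Its arguments: {"type":"object","properties":{"moves":{"type":"string"}},"required":["moves"]}

```bash
mkdir -p pics; ls
python3 - <<'E'
from workcell import arm
import cv2,numpy as np
np.set_printoptions(precision=4,suppress=True)
s=arm.read_state()
for k,v in s.items(): print(k,np.array(v).tolist())
for n in("scene","top"):
    p=arm.camera_params(n); print(n,{k:np.round(np.array(v),4).tolist() for k,v in p.items()})
    im=arm.capture(n); cv2.imwrite(f"pics/{n}0.png",im[:,:,::-1])
E
```

```text
pics
clock 0.0
q [1.0662142336561453, 0.2593992265177831, 1.5361058893046582, -1.984833840242987e-05, 1.3480457254924396, -0.20280620028531005]
qvel [1.4400153942489355e-05, -2.7639979700247642e-05, 0.0016314002463159339, 0.0015305814350326866, 0.0003877510462378457, 1.8839357368120556e-05]
tau [0.0005251760012470186, -44.60156321525574, -29.057897329330444, -6.949071803319384e-05, 0.011691268882714212, -3.19500607304235e-06]
tool_pos [0.1633437370962717, 0.5249522444964628, 0.4038349852867803]
orientation [[-0.00092972339136146, 0.2972112168547269, 0.9548113050179851], [-0.0017235089915347242, 0.9548098233047433, -0.2972124338541727], [-0.9999980825637476, -0.001921951221375194, -0.00037546282239400453]]
force [-0.22059674338623303, -0.188594035390218, 0.15103463821110577]
wrist_torque [-0.02886819068699549, 0.03365572092212442, -0.011469598792293322]
grip_width 0.08508737514752193
scene {'mtx': [[419.122, 0.0, 273.4493], [0.0, 419.122, 211.8291], [0.0, 0.0, 1.0]], 'dist_coeffs': [-0.0732, 0.0, 0.0, 0.0, 0.0], 'cam_to_world': [[0.3943, -0.7784, 0.4885, 1.195], [0.919, 0.3366, -0.2053, -0.2625], [-0.0046, 0.5299, 0.848, 1.2423], [0.0, 0.0, 0.0, 1.0]]}
top {'mtx': [[462.8148, 0.0, 286.5638], [0.0, 462.8148, 206.1757], [0.0, 0.0, 1.0]], 'dist_coeffs': [-0.1077, 0.0, 0.0, 0.0, 0.0], 'cam_to_world': [[-0.1084, 0.9732, -0.2028, 0.2953], [-0.9941, -0.1057, 0.024, -0.0035], [0.0019, 0.2042, 0.9789, 1.5256], [0.0, 0.0, 0.0, 1.0]]}
```

View pics/scene0.png

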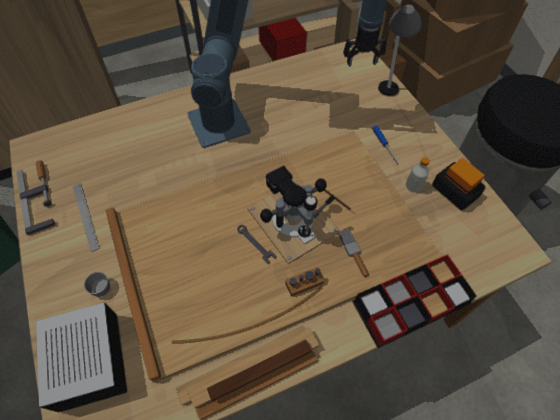

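View pics/top0.png

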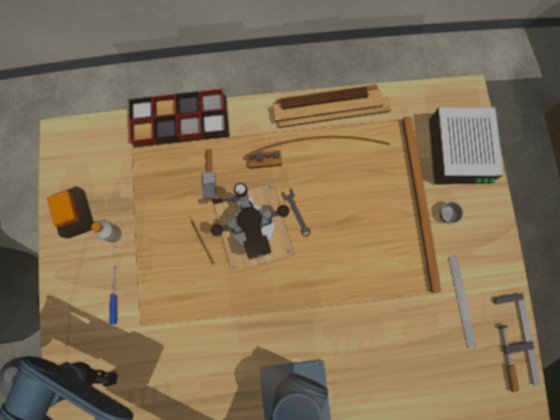

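Run:
```python
import cv2
a=cv2.imread("pics/scene0.png")[150:280,230:380]; b=cv2.imread("pics/top0.png")[145:275,185:335]
for n,i in(("s",a),("t",b)): cv2.imwrite(f"pics/{n}c0.png",cv2.resize(i,None,fx=5,fy=4.5 if 0 else 5,interpolation=cv2.INTER_CUBIC)[:600])
```

```text
(no output)
```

View pics/sc0.png

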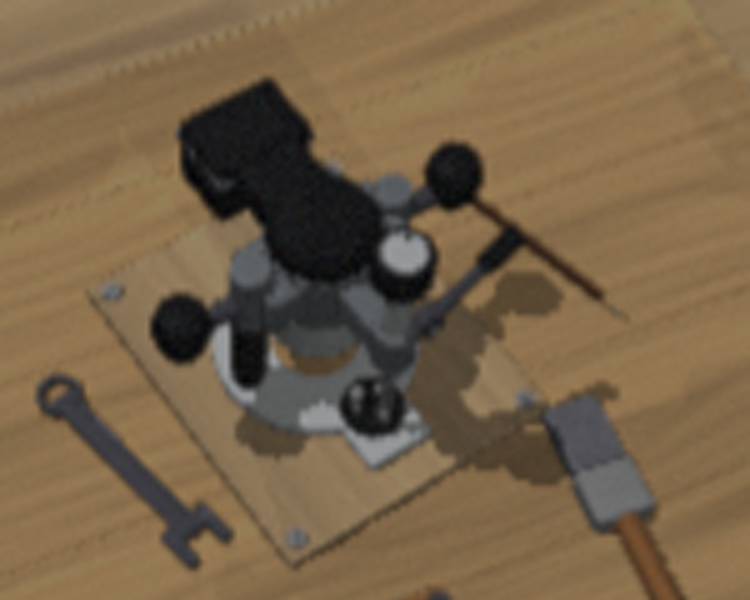

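View pics/tc0.png

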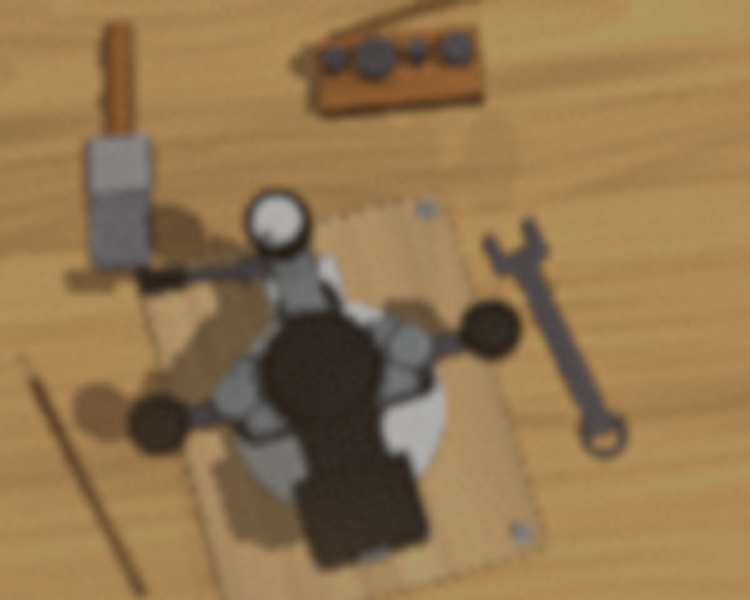

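```bash
cat > h.py <<'E'
import cv2,numpy as np
from workcell import arm
np.set_printoptions(precision=4,suppress=True)
P={n:{k:np.array(v) for k,v in arm.camera_params(n).items()} for n in("scene","top")}
def ray(n,uv):
    p=P[n];u=cv2.undistortPoints(np.array([[uv]],float),p["mtx"],p["dist_coeffs"])[0,0]
    T=p["cam_to_world"];d=T[:3,:3]@np.array([u[0],-u[1],-1.]);return T[:3,3],d/np.linalg.norm(d)
def plane(n,uv,z):
    o,d=ray(n,uv);return o+d*(z-o[2])/d[2]
def tri(a,b):
    (o1,d1),(o2,d2)=ray("scene",a),ray("top",b)
    A=np.stack([d1,-d2],1);t=np.linalg.lstsq(A,o2-o1,rcond=None)[0]
    p,q=o1+d1*t[0],o2+d2*t[1];return (p+q)/2,np.linalg.norm(p-q)
def proj(n,X):
    p=P[n];T=np.linalg.inv(p["cam_to_world"]);x=T[:3,:3]@X+T[:3,3]
    return cv2.projectPoints(np.array([[x[0],-x[1],-x[2]]]),np.zeros(3),np.zeros(3),p["mtx"],p["dist_coeffs"])[0][0,0]
E
python3 - <<'E'
from h import *
S=cv2.imread("pics/scene0.png");T=cv2.imread("pics/top0.png")
def blob(im,c,r,f):
    x0,y0=int(c[0]-r),int(c[1]-r);w=im[y0:y0+2*r+1,x0:x0+2*r+1].astype(int)
    m=f(w).astype(np.uint8);n,l,st,ce=cv2.connectedComponentsWithStats(m)
    k=1+np.argmax(st[1:,4]);return ce[k]+[x0,y0],st[k]
wh=lambda w:(w.min(2)>115)&(w.max(2)-w.min(2)<35)
dk=lambda w:w.max(2)<50
a=blob(S,(311.4,200.4),6,wh);b=blob(T,(240.6,189.4),6,wh);print(a,b)
print("knobtop",tri(a[0],b[0]),plane("scene",a[0],.243),plane("top",b[0],.243))
for nm,cs,ct in(("+y",(320.8,185),(216.6,229.8)),("-y",(266,215.4),(283,211))):
    a=blob(S,cs,8,dk);b=blob(T,ct,8,dk);print(nm,a,b,tri(a[0],b[0]),plane("scene",a[0],.15),plane("top",b[0],.15))
# pad centre
a=(230+500/5,150+250/5);b=(185+162/5,145+281/5)
print("pad",tri(a,b))
E
```

```text
(array([310.4583, 200.    ]), array([ 2,  3,  8,  7, 48], dtype=int32)) (array([239.8923, 188.2   ]), array([ 2,  1,  9,  9, 65], dtype=int32))
knobtop (array([0.6267, 0.0915, 0.2463]), np.float64(0.00042715051666310824)) [0.6247 0.0924 0.243 ] [0.6276 0.0919 0.243 ]
+y (array([319.75  , 185.3362]), array([  0,   2,  14,  14, 116], dtype=int32)) (array([219., 227.]), array([ 8,  4,  6,  6, 13], dtype=int32)) (array([0.5376, 0.1725, 0.1586]), np.float64(0.0029901539636364867)) [0.5327 0.1775 0.15  ] [0.5386 0.1722 0.15  ]
-y (array([266.2149, 215.0496]), array([  2,   2,  14,  13, 121], dtype=int32)) (array([282.3966, 210.3966]), array([ 2,  3, 11, 10, 58], dtype=int32)) (array([ 0.5685, -0.0232,  0.1514]), np.float64(6.165852869164753e-05)) [ 0.5677 -0.0229  0.15  ] [ 0.5687 -0.0233  0.15  ]
pad (array([0.612 , 0.1682, 0.1798]), np.float64(0.002634100601463262))
```

Run:
```python
from h import *
S=cv2.imread("pics/scene0.png");T=cv2.imread("pics/top0.png")
def blob(im,c,r,f):
    x0,y0=int(c[0]-r),int(c[1]-r);w=im[y0:y0+2*r+1,x0:x0+2*r+1].astype(int)
    m=f(w).astype(np.uint8);n,l,st,ce=cv2.connectedComponentsWithStats(m)
    k=1+np.argmax(st[1:,4]);return ce[k]+[x0,y0],st[k]
pts={}
for th in(50,55,60,65):
  dk=lambda w:w.max(2)<th
  r=[]
  for nm,cs,ct in(("+y",(320.8,185),(216,229.3)),("-y",(266,215.4),(282.5,210.5))):
    a=blob(S,cs,8,dk);b=blob(T,ct,8,dk);t=tri(a[0],b[0]);r.append(t[0]);print(th,nm,a[1],b[1],b[0],t)
  d=r[0]-r[1];print("len",np.linalg.norm(d),"yaw",np.degrees(np.arctan2(-d[0],d[1])),"mid",(r[0]+r[1])/2)
# knob whole (dark+white) top-view: dark ring
mid=(r[0]+r[1])/2
# plate screws (z .031)
for n,uv in(("scene",(230+112/5,150+292/5)),("scene",(230+297/5,150+538/5)),("scene",(230+527/5,150+400/5)),("top",(185+426/5,145+209/5)),("top",(185+522/5,145+532/5))):print(n,plane(n,(uv[0]-.4,uv[1]-.4),.032))
```

```text
50 +y [  0   2  14  14 116] [ 8  4  6  6 13] [219. 227.] (array([0.5376, 0.1725, 0.1586]), np.float64(0.0029901539636364867))
50 -y [  2   2  14  13 121] [ 3  4 11 10 58] [282.3966 210.3966] (array([ 0.5685, -0.0232,  0.1514]), np.float64(6.165852869164753e-05))
len 0.19829701706604688 yaw 8.958078015213285 mid [0.553  0.0746 0.155 ]
55 +y [  0   2  14  14 123] [ 4  4 11  9 49] [217.3265 228.1429] (array([0.5349, 0.1765, 0.1533]), np.float64(0.001229154298304052))
55 -y [  2   2  15  14 125] [ 3  4 11 10 80] [282.375  210.5125] (array([ 0.5682, -0.0232,  0.1508]), np.float64(3.7887344118246077e-05))
len 0.20245223083254005 yaw 9.480535354278988 mid [0.5515 0.0767 0.1521]
60 +y [  0   2  16  14 136] [ 4  4 11 10 86] [216.814  229.2558] (array([0.5324, 0.1783, 0.1473]), np.float64(0.002823075571104527))
60 -y [  2   2  15  14 130] [ 3  4 11 10 87] [282.3908 210.5287] (array([ 0.5683, -0.0232,  0.1505]), np.float64(0.00011541572071818353))
len 0.2046743321886035 yaw 10.085082081700897 mid [0.5503 0.0776 0.1489]
65 +y [  0   2  17  15 141] [ 3  3 13 11 99] [216.5758 229.2222] (array([0.5326, 0.179 , 0.1473]), np.float64(0.002968860235067599))
65 -y [  2   2  15  14 137] [ 2  4 12 10 91] [282.2308 210.5934] (array([ 0.5681, -0.0227,  0.1508]), np.float64(9.667429159431304e-05))
len 0.20475213166168288 yaw 9.982223467111696 mid [0.5503 0.0782 0.1491]
scene [ 0.4544 -0.0308  0.032 ]
scene [0.6745 0.0088 0.032 ]
scene [0.6429 0.1907 0.032 ]
top [0.6777 0.008  0.032 ]
top [ 0.4567 -0.0319  0.032 ]
```

Emit:
apply_moves --moves "-20 0 10 0 0 0 -1; -20 -10 30 0 0 0 -1; -20 -20 43 0 0 0 -1; 0 -22 43 0 0 0 -1; 0 -22 43 0 0 0 -1"

```text
clock: 0.6
tool_pos: [0.3027, 0.404, 0.4646]
orientation: [[0.001, 0.296, 0.955], [0.001, 0.955, -0.296], [-1.0, 0.001, 0.001]]
force: [1.5, 0.8, 0.1]
grip_width: 0.0853
```

Emit:
apply_moves --moves "0 -22 43 0 0 0 -1; 0 -22 43 0 0 0 -1; 0 -22 43 0 0 0 -1; 0 -22 43 0 0 0 -1; 0 -22 43 0 0 0 -1"

```text
clock: 1.1
tool_pos: [0.4754, 0.2346, 0.4639]
orientation: [[-0.001, 0.297, 0.955], [0.0, 0.955, -0.297], [-1.0, -0.0, -0.001]]
force: [-0.3, 0.1, 0.5]
grip_width: 0.0856
```

```bash
cat >> h.py <<'E'
def st(goal=(.6267,.0917,.46)):
    s=arm.read_state();R=np.array(s["orientation"]);p=np.array(s["tool_pos"])
    print("t",s["clock"],"p",p,"q",np.array(s["q"]),"yang",np.degrees(np.arctan2(R[1,1],R[0,1])),"x",R[:,0])
    print("F",np.array(s["force"]),"M",np.array(s["wrist_torque"]),"tau6",s["tau"][5],"w",s["grip_width"])
    print("todo tool mm",1e3*R.T@(np.array(goal)-p))
E
python3 -c "
from h import *
st()"
```

```text
t 1.1 p [0.4754 0.2346 0.4639] q [ 0.2477  0.1894  1.4801  0.0001  1.4726 -1.0212] yang 72.70319900221881 x [-0.0005  0.     -1.    ]
F [-0.272   0.1048  0.4705] M [0.0205 0.0275 0.0283] tau6 1.0449742153286934 w 0.0856392147895621
todo tool mm [  3.7793 -91.4124 186.9272]
```

Emit:
apply_moves --moves "0 -22 43 0 0 0 -1; 0 -22 43 0 0 0 -1; 0 -22 43 0 0 0 -1; 0 -10 20 -8 0 0 -1; 0 0 0 -8 0 0 -1"

```text
clock: 1.6
tool_pos: [0.5964, 0.1162, 0.4625]
orientation: [[-0.001, 0.021, 1.0], [-0.001, 1.0, -0.021], [-1.0, -0.001, -0.001]]
force: [0.2, -0.2, 0.0]
grip_width: 0.0857
```

Emit:
apply_moves --moves "0 0 0 -8 0 0 -1; 0 0 0 -3.5 0 0 -1; 0 0 0 0 0 0 -1; 0 0 0 0 0 0 -1"

```text
clock: 2.0
tool_pos: [0.594, 0.1194, 0.4638]
orientation: [[-0.001, -0.175, 0.984], [-0.0, 0.984, 0.175], [-1.0, 0.0, -0.001]]
force: [0.7, -0.3, -0.5]
grip_width: 0.0853
```

```bash
python3 -c "
from h import *
st()
for n in('top','scene'): cv2.imwrite('pics/%s1.png'%n,cv2.resize(arm.capture(n)[110:300,170:400,::-1],None,fx=3,fy=3,interpolation=2))"
```

```text
t 2.0 p [0.594  0.1194 0.4638] q [ 0.0145  0.3311  1.2924 -0.      1.5189 -1.7327] yang 100.1050422166116 x [-0.0008 -0.     -1.    ]
F [ 0.6864 -0.2865 -0.4643] M [-0.001   0.0119  0.0252] tau6 -0.07930550258606672 w 0.085297723974259
todo tool mm [  3.7367 -33.015   27.2928]
```

View pics/scene1.png

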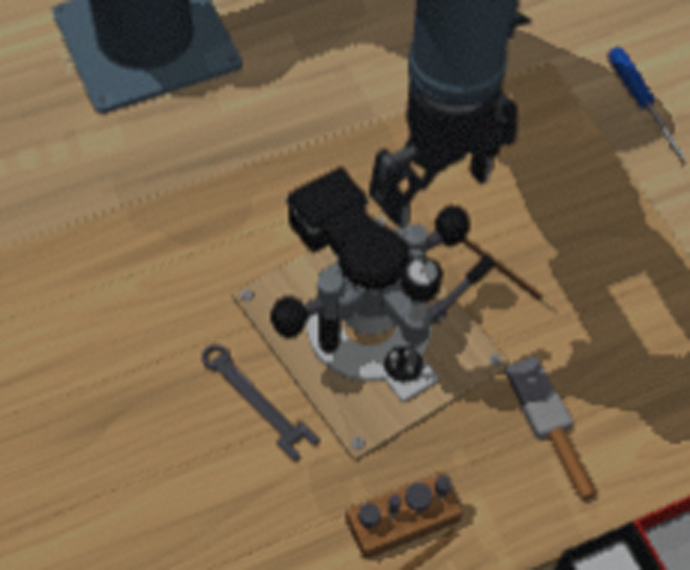

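View pics/top1.png

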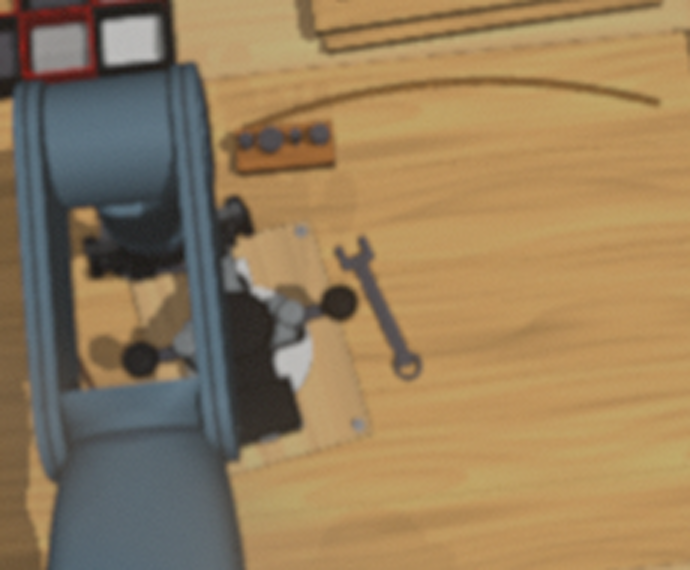

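Emit:
apply_moves --moves "0 -17 14 0 0 0 -1; 0 -16 13.5 0 0 0 -1; 0 0 0 0 0 0 -1; 0 0 0 0 0 0 -1"

```text
clock: 2.5
tool_pos: [0.627, 0.0917, 0.4638]
orientation: [[-0.001, -0.176, 0.984], [0.0, 0.984, 0.176], [-1.0, 0.0, -0.001]]
force: [-0.9, 0.5, -0.5]
grip_width: 0.0855
```

```bash
python3 -c "
from h import *
st((.6267,.0917,.386))
n='scene'; cv2.imwrite('pics/%s2.png'%n,cv2.resize(arm.capture(n)[120:260,230:400,::-1],None,fx=4,fy=4,interpolation=2))"
```

```text
t 2.5 p [0.627  0.0917 0.4638] q [-0.0306  0.3838  1.2163  0.0003  1.5424 -1.7784] yang 100.14432176711234 x [-0.0009  0.0003 -1.    ]
F [-0.9162  0.5399 -0.4912] M [0.0126 0.0337 0.0078] tau6 -0.017389709246344864 w 0.08546004144446616
todo tool mm [77.7664 -0.0268 -0.2086]
```

View pics/scene2.png

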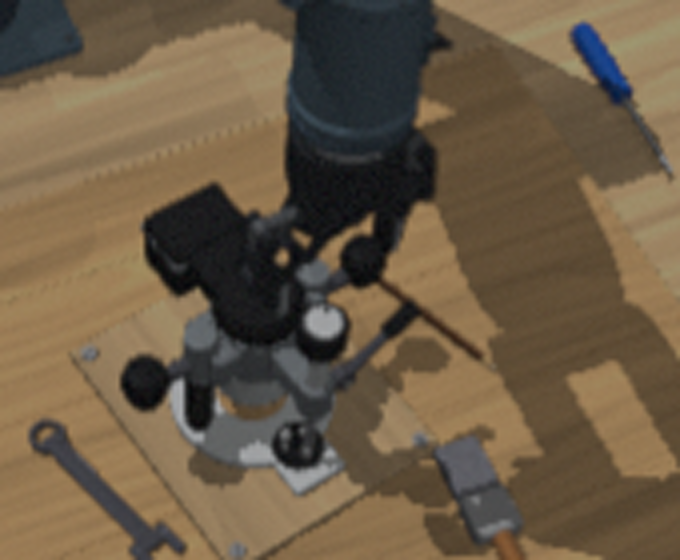

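```bash
python3 -c "
from h import *
for z in (.243,.30): print((proj('scene',np.array([.627,.0917,z]))-[230,120])*4)
for y in (-.045,.045): print((proj('scene',np.array([.627-.176*y,.0917+.984*y,.303]))-[230,120])*4)"
```

```text
[322.2814 322.7543]
[328.1102 276.866 ]
[274.7412 304.3816]
[380.8291 245.0303]
```

Emit:
apply_moves --moves "25 0 0 0 0 0 -1; 25 0 0 0 0 0 -1; 18 0 0 0 0 0 -1; 9 0 0 0 0 0 -1; 0 0 0 0 0 0 -1"

```text
clock: 3.05
tool_pos: [0.6263, 0.0924, 0.3861]
orientation: [[-0.003, -0.178, 0.984], [0.0, 0.984, 0.178], [-1.0, 0.001, -0.003]]
force: [-0.2, 0.5, 0.7]
grip_width: 0.0854
```

Emit:
apply_moves --moves "0 0 0 0 0 0 -0.03; 0 0 0 0 0 0 -0.03; 0 0 0 0 0 0 -0.03; 0 0 0 0 0 0 -0.03; 0 0 0 0 0 0 -0.03"

```text
clock: 3.55
tool_pos: [0.627, 0.0918, 0.3875]
orientation: [[0.001, -0.177, 0.984], [-0.0, 0.984, 0.177], [-1.0, -0.0, 0.001]]
force: [-0.3, -0.5, -0.4]
grip_width: 0.044
```

```bash
python3 -c "
from h import *
st((.6267,.0917,.386))
for n in('top','scene'): cv2.imwrite('pics/%s3.png'%n,cv2.resize(arm.capture(n)[150:250,240:380,::-1],None,fx=5,fy=5,interpolation=2))"
```

```text
t 3.55 p [0.627  0.0918 0.3875] q [-0.0304  0.4195  1.346  -0.      1.3755 -1.7793] yang 100.20467119873145 x [ 0.0006 -0.     -1.    ]
F [-0.2541 -0.5208 -0.446 ] M [0.0258 0.0068 0.0021] tau6 0.0004055881527165184 w 0.043994940014589194
todo tool mm [ 1.5221  0.0047 -0.3445]
```

View pics/scene3.png

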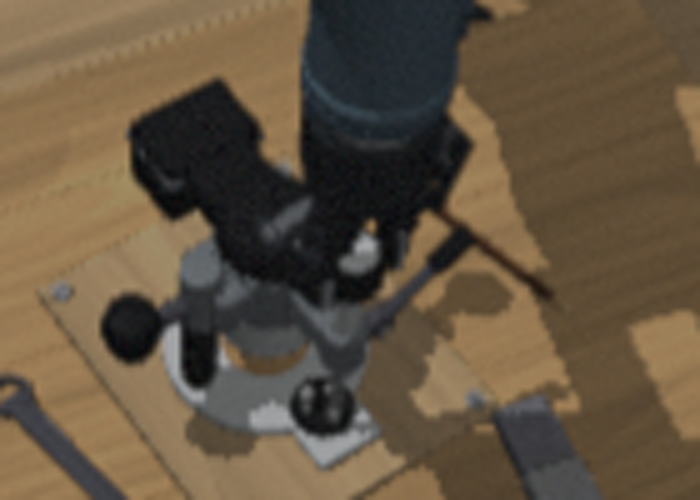

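Emit:
apply_moves --moves "1 0 0 0 0 0 0.06; 0 0 0 0 0 0 0.08; 0 0 0 0 0 0 0.1; 0 0 0 0 0 0 0.1"

```text
clock: 4.05
tool_pos: [0.627, 0.0923, 0.3864]
orientation: [[0.0, -0.178, 0.984], [0.001, 0.984, 0.178], [-1.0, 0.001, 0.001]]
force: [-0.8, 4.0, 3.1]
grip_width: 0.0389
```

```bash
python3 -c "
from h import *
st((.6267,.0917,.386))"
```

```text
t 4.05 p [0.627  0.0923 0.3864] q [-0.0299  0.4202  1.3476  0.001   1.3734 -1.7793] yang 100.22636211283834 x [ 0.0004  0.0009 -1.    ]
F [-0.7933  4.0083  3.1307] M [ 0.6542  0.1315 -0.0072] tau6 -0.01132921694079414 w 0.038866657912181836
todo tool mm [ 0.4132 -0.5405 -0.3648]
```

Emit:
apply_moves --moves "0 0.6 0 0 0 0 0.15; 0 0 0 0 0 0 0.3; 0 0 0 0 0 0 1; 0 0 0 0 0 0 1"

```text
clock: 4.45
tool_pos: [0.6269, 0.0924, 0.3867]
orientation: [[0.001, -0.177, 0.984], [0.0, 0.984, 0.177], [-1.0, 0.0, 0.001]]
force: [-1.2, 2.2, 5.0]
grip_width: 0.037
```

```bash
python3 -c "
from h import *
st((.6267,.0917,.386))"
```

```text
t 4.45 p [0.6269 0.0924 0.3867] q [-0.0294  0.4198  1.3474  0.0002  1.3735 -1.7785] yang 100.21201562810685 x [ 0.0008  0.0001 -1.    ]
F [-1.2155  2.1905  5.0425] M [ 0.498   0.2156 -0.0407] tau6 0.0018094041661242954 w 0.0369790383552865
todo tool mm [ 0.7065 -0.6951 -0.3419]
```

Emit:
apply_moves --moves "0 0.3 0 3 0 0 1; 0 0 0 2 0 0 1; 0 0 0 0 0 0 1; 0 0 0 0 0 0 1"

```text
clock: 4.85
tool_pos: [0.6269, 0.0924, 0.3867]
orientation: [[0.001, -0.091, 0.996], [-0.0, 0.996, 0.091], [-1.0, -0.0, 0.001]]
force: [-0.8, 2.4, 5.4]
grip_width: 0.0376
```

```bash
cat >> h.py <<'E'
def m():
    s=arm.read_state();R=np.array(s["orientation"])
    print("t",s["clock"],"p",np.array(s["tool_pos"]),"turn",100.2-np.degrees(np.arctan2(R[1,1],R[0,1]))%360,"q6",s["q"][5],"F",np.array(s["force"]),"M",np.array(s["wrist_torque"]),"Mx",R[:,0]@s["wrist_torque"],"tau6",s["tau"][5],s["grip_width"])
E
python3 -c "
from h import *
m()"
```

```text
t 4.85 p [0.6269 0.0924 0.3867] turn 5.007206255955722 q6 -1.6905852436326656 F [-0.8387  2.4272  5.3634] M [0.3717 0.2013 0.0025] Mx -0.002271154960628564 tau6 -0.017952574999071658 0.037601339132030766
```

Emit:
apply_moves --moves "0 0 0 3 0 0 1; 0 0 0 0 0 0 1; 0 0 0 0 0 0 1"

```text
clock: 5.15
tool_pos: [0.6269, 0.0924, 0.3867]
orientation: [[0.001, -0.038, 0.999], [-0.0, 0.999, 0.038], [-1.0, -0.001, 0.001]]
force: [-1.8, 1.2, 5.0]
grip_width: 0.0377
```

```bash
python3 -c "
from h import *
m()"
```

```text
t 5.15 p [0.6269 0.0924 0.3867] turn 8.01368149455594 q6 -1.6381448116636204 F [-1.8156  1.1819  4.9744] M [ 0.3516  0.2084 -0.0498] Mx 0.04998859684636992 tau6 -0.031084668589755893 0.037681110236319156
```

Emit:
apply_moves --moves "0 0 0 3 0 0 1; 0 0 0 0 0 0 1; 0 0 0 0 0 0 1"

```text
clock: 5.45
tool_pos: [0.6269, 0.0923, 0.3867]
orientation: [[0.001, 0.014, 1.0], [-0.001, 1.0, -0.014], [-1.0, -0.001, 0.001]]
force: [-1.0, 1.5, 5.4]
grip_width: 0.0375
```

```bash
python3 -c "
from h import *
m()"
```

```text
t 5.45 p [0.6269 0.0923 0.3867] turn 11.014348941765675 q6 -1.5858115638709862 F [-1.0153  1.4531  5.4234] M [ 0.2593  0.1828 -0.0791] Mx 0.07919880597893895 tau6 -0.027958679711446166 0.03747878828239826
```

Emit:
apply_moves --moves "0 0 0 2 0 0 1; 0 0 0 1 0 0 1; 0 0 0 0 0 0 1"

```text
clock: 5.75
tool_pos: [0.6269, 0.0923, 0.3867]
orientation: [[0.001, 0.067, 0.998], [-0.001, 0.998, -0.067], [-1.0, -0.001, 0.001]]
force: [-0.9, 1.6, 5.7]
grip_width: 0.0376
```

```bash
python3 -c "
from h import *
m()"
```

```text
t 5.75 p [0.6269 0.0923 0.3867] turn 14.040079257310097 q6 -1.5330461244568236 F [-0.92    1.595   5.7094] M [ 0.188   0.1884 -0.0293] Mx 0.02928266944312307 tau6 0.15333454124629498 0.03763843059265213
```

Emit:
apply_moves --moves "0 0 0 3 0 0 1; 0 0 0 2 0 0 1; 0 0 0 0 0 0 1"

```text
clock: 6.05
tool_pos: [0.6269, 0.0922, 0.3867]
orientation: [[0.001, 0.154, 0.988], [-0.001, 0.988, -0.154], [-1.0, -0.001, 0.001]]
force: [-1.4, 1.3, 5.6]
grip_width: 0.037
```

```bash
python3 -c "
from h import *
m()"
```

```text
t 6.05 p [0.6269 0.0922 0.3867] turn 19.060048598764524 q6 -1.4454543554073174 F [-1.3704  1.2816  5.6178] M [0.1992 0.1712 0.0548] Mx -0.05488554734007317 tau6 0.3811301104724407 0.03700741817777582
```

Emit:
apply_moves --moves "0 0 0 2 0 0 1; 0 0 0 1 0 0 1; 0 0 0 0 0 0 1"

```text
clock: 6.35
tool_pos: [0.6269, 0.0921, 0.3867]
orientation: [[0.001, 0.205, 0.979], [-0.001, 0.979, -0.205], [-1.0, -0.001, 0.001]]
force: [-1.3, 0.4, 5.2]
grip_width: 0.0375
```

```bash
python3 -c "
from h import *
m()"
```

```text
t 6.35 p [0.6269 0.0921 0.3867] turn 22.033767739937034 q6 -1.3936179171731093 F [-1.3024  0.4098  5.2127] M [0.2172 0.2012 0.1166] Mx -0.1166760412415906 tau6 0.25046300143003464 0.037546166532067764
```

Emit:
apply_moves --moves "0 0 0 2 0 0 1; 0 0 0 1 0 0 1; 0 0 0 0 0 0 1"

```text
clock: 6.65
tool_pos: [0.6269, 0.0921, 0.3867]
orientation: [[0.001, 0.256, 0.967], [-0.001, 0.967, -0.256], [-1.0, -0.001, 0.001]]
force: [-1.8, -0.4, 5.3]
grip_width: 0.0376
```

```bash
python3 -c "
from h import *
m()"
```

```text
t 6.65 p [0.6269 0.0921 0.3867] turn 25.03890076575749 q6 -1.3411710442044127 F [-1.7583 -0.3956  5.324 ] M [0.1502 0.162  0.0482] Mx -0.04824962732894995 tau6 0.17359610181301832 0.03760180442848217
```

Emit:
apply_moves --moves "0 0 0 3 0 0 1; 0 0 0 2 0 0 1; 0 0 0 0 0 0 1"

```text
clock: 6.95
tool_pos: [0.6269, 0.092, 0.3867]
orientation: [[0.001, 0.34, 0.94], [-0.001, 0.94, -0.34], [-1.0, -0.001, 0.001]]
force: [-1.3, -0.1, 5.5]
grip_width: 0.0374
```

```bash
python3 -c "
from h import *
m()"
```

```text
t 6.95 p [0.6269 0.092  0.3867] turn 30.071583206139948 q6 -1.253333979414239 F [-1.3494 -0.1091  5.5271] M [ 0.0455  0.2413 -0.0264] Mx 0.026074177308578958 tau6 0.2980571798980236 0.037354826826665084
```

Emit:
apply_moves --moves "0 0 0 2 0 0 1; 0 0 0 1 0 0 1; 0 0 0 0 0 0 1"

```text
clock: 7.25
tool_pos: [0.6269, 0.092, 0.3867]
orientation: [[0.001, 0.388, 0.922], [-0.002, 0.922, -0.388], [-1.0, -0.001, 0.001]]
force: [-1.9, -0.5, 5.6]
grip_width: 0.0371
```

```bash
python3 -c "
from h import *
m()"
```

```text
t 7.25 p [0.6269 0.092  0.3867] turn 33.046289667348546 q6 -1.2014542021823504 F [-1.8731 -0.4588  5.557 ] M [0.1134 0.2271 0.0354] Mx -0.035657041723555535 tau6 0.13346021063625813 0.03709523199780424
```

Emit:
apply_moves --moves "0 0 0 2 0 0 1; 0 0 0 0 0 0 1; 0 0 0 0 0 0 1"

```text
clock: 7.55
tool_pos: [0.6269, 0.0919, 0.3866]
orientation: [[0.0, 0.42, 0.908], [-0.002, 0.908, -0.42], [-1.0, -0.001, 0.001]]
force: [-1.0, -0.7, 5.3]
grip_width: 0.0378
```

```bash
python3 -c "
from h import *
m()"
```

```text
t 7.55 p [0.6269 0.0919 0.3866] turn 35.02421864620297 q6 -1.1669670860246273 F [-1.0447 -0.7229  5.2978] M [ 0.0207  0.2809 -0.0292] Mx 0.028749214922442885 tau6 -0.01990841527003795 0.037785273214353016
```

```bash
cat >> h.py <<'E'
def avg(n=8):
    A=[]
    for i in range(n):
        arm.capture("top");s=arm.read_state();R=np.array(s["orientation"])
        A.append([s["wrist_torque"][2],s["tau"][5],*s["force"]])
    A=np.array(A);print("t",s["clock"],"turn %.2f"%((100.2-np.degrees(np.arctan2(R[1,1],R[0,1])))%360),"mean Mz,tau6,F",A.mean(0),"sd",A.std(0)[:2])
E
python3 -c "
from h import *
avg()"
```

```text
t 7.95 turn 35.02 mean Mz,tau6,F [-0.0347 -0.0412 -1.3896  0.0077  5.5776] sd [0.0278 0.0015]
```

Emit:
apply_moves --moves "0 0 0 3 0 0 1; 0 0 0 0 0 0 1"

```text
clock: 8.15
tool_pos: [0.6268, 0.0919, 0.3867]
orientation: [[0.0, 0.468, 0.884], [-0.002, 0.884, -0.468], [-1.0, -0.001, 0.001]]
force: [-2.5, -0.6, 5.3]
grip_width: 0.0376
```

```bash
python3 -c "
from h import *
avg()"
```

```text
t 8.55 turn 38.02 mean Mz,tau6,F [-0.0588 -0.0413 -1.7902 -0.4285  5.5012] sd [0.0347 0.0454]
```

Emit:
apply_moves --moves "0 0 0 4 0 0 1; 0 0 0 5 0 0 1; 0 0 0 5 0 0 1; 0 0 0 5 0 0 1; 0 0 0 3 0 0 1"

```text
clock: 9.05
tool_pos: [0.6266, 0.0916, 0.3866]
orientation: [[-0.0, 0.766, 0.643], [-0.002, 0.643, -0.766], [-1.0, -0.002, 0.002]]
force: [-3.9, -1.7, 5.7]
grip_width: 0.037
```

```bash
python3 -c "
from h import *
avg(4)"
```

```text
t 9.25 turn 60.03 mean Mz,tau6,F [-0.035   0.1237 -2.4356 -2.3288  6.2474] sd [0.035  0.1977]
```

Emit:
apply_moves --moves "0 0 0 3 0 0 1; 0 0 0 2 0 0 1; 0 0 0 0 0 0 1"

```text
clock: 9.55
tool_pos: [0.6266, 0.0915, 0.3867]
orientation: [[-0.001, 0.818, 0.575], [-0.003, 0.575, -0.818], [-1.0, -0.002, 0.002]]
force: [-3.6, -1.8, 6.5]
grip_width: 0.0373
```

```bash
python3 -c "
from h import *
avg(8)"
```

```text
t 9.95 turn 65.03 mean Mz,tau6,F [-0.0226 -0.0203 -3.2527 -2.0692  6.2486] sd [0.0384 0.0322]
```

Emit:
apply_moves --moves "0 0 0 5 0 0 1; 0 0 0 5 0 0 1; 0 0 0 5 0 0 1; 0 0 0 5 0 0 1; 0 0 0 5 0 0 1"

```text
clock: 10.45
tool_pos: [0.6262, 0.0914, 0.3867]
orientation: [[-0.002, 0.985, 0.173], [-0.003, 0.173, -0.985], [-1.0, -0.002, 0.003]]
force: [-5.9, -2.3, 7.8]
grip_width: 0.0371
```

```bash
python3 -c "
from h import *
avg(4)"
```

```text
t 10.65 turn 90.04 mean Mz,tau6,F [-0.0127  0.2    -5.3998 -3.2798  7.2719] sd [0.0356 0.3656]
```

Emit:
apply_moves --moves "0 0 0 3 0 0 1; 0 0 0 2 0 0 1; 0 0 0 0 0 0 1"

```text
clock: 10.95
tool_pos: [0.6261, 0.0913, 0.3866]
orientation: [[-0.002, 0.996, 0.089], [-0.003, 0.089, -0.996], [-1.0, -0.002, 0.003]]
force: [-5.9, -3.2, 7.6]
grip_width: 0.0376
```

```bash
python3 -c "
from h import *
avg(8)"
```

```text
t 11.35 turn 95.03 mean Mz,tau6,F [-0.0217  0.0023 -5.9381 -2.8602  7.464 ] sd [0.0269 0.0323]
```

Emit:
apply_moves --moves "0 -0.5 0 5 0 0 1; 0 0 0 5 0 0 1; 0 0 0 5 0 0 1; 0 0 0 5 0 0 1; 0 0 0 5 0 0 1"

```text
clock: 11.85
tool_pos: [0.6256, 0.0914, 0.3866]
orientation: [[-0.002, 0.94, -0.342], [-0.003, -0.342, -0.94], [-1.0, -0.001, 0.004]]
force: [-6.0, -3.3, 8.1]
grip_width: 0.0373
```

```bash
python3 -c "
from h import *
avg(4)"
```

```text
t 12.05 turn 120.04 mean Mz,tau6,F [-0.0088  0.2014 -6.1762 -2.711   7.7462] sd [0.023 0.368]
```

Emit:
apply_moves --moves "0 0 0 3 0 0 1; 0 0 0 2 0 0 1; 0 0 0 0 0 0 1"

```text
clock: 12.35
tool_pos: [0.6255, 0.0914, 0.3866]
orientation: [[-0.003, 0.907, -0.421], [-0.003, -0.421, -0.907], [-1.0, -0.001, 0.004]]
force: [-6.3, -2.6, 8.2]
grip_width: 0.0374
```

```bash
python3 -c "
from h import *
avg(8)"
```

```text
t 12.75 turn 125.03 mean Mz,tau6,F [-0.0135 -0.0178 -6.6011 -2.5244  7.5803] sd [0.0257 0.0322]
```

Emit:
apply_moves --moves "0 0 0 3 0 0 1; 0 0 0 3 0 0 1; 0 0 0 0 0 0 1"

```text
clock: 13.05
tool_pos: [0.6254, 0.0915, 0.3866]
orientation: [[-0.003, 0.858, -0.514], [-0.003, -0.514, -0.858], [-1.0, -0.001, 0.004]]
force: [-6.5, -2.3, 8.9]
grip_width: 0.0375
```

```bash
python3 -c "
from h import *
avg(6);m()"
```

```text
t 13.35 turn 131.02 mean Mz,tau6,F [-0.0642 -0.0183 -6.7361 -2.4254  8.3399] sd [0.0167 0.0522]
t 13.35 p [0.6254 0.0915 0.3867] turn -228.9751820014344 q6 0.5083729217717464 F [-7.2881 -1.8917  8.3292] M [-0.3634  1.0719 -0.0339] Mx 0.03193371447564054 tau6 -0.04954169970005751 0.037312359330792196
```

Emit:
apply_moves --moves "0 0 0 4 0 0 1; 0 0 0 4 0 0 1; 0 0 0 3 0 0 1; 0 0 0 0 0 0 1"

```text
clock: 13.75
tool_pos: [0.6252, 0.0917, 0.3866]
orientation: [[-0.003, 0.745, -0.667], [-0.003, -0.667, -0.745], [-1.0, -0.001, 0.004]]
force: [-7.5, -1.9, 8.0]
grip_width: 0.0373
```

```bash
python3 -c "
from h import *
avg(6);m()
cv2.imwrite('pics/scene4.png',cv2.resize(arm.capture('scene')[170:240,270:360,::-1],None,fx=8,fy=8,interpolation=2))"
```

```text
t 14.05 turn 141.97 mean Mz,tau6,F [ 0.3718  0.398  -7.3759 -1.5889  8.6267] sd [0.0389 0.053 ]
t 14.05 p [0.6252 0.0917 0.3867] turn -218.03359679243113 q6 0.6997364219485019 F [-6.8624 -1.4662  8.6425] M [-0.395   1.1321  0.3253] Mx -0.32713563231885745 tau6 0.36584640853106976 0.03707756863846635
```

View pics/scene4.png

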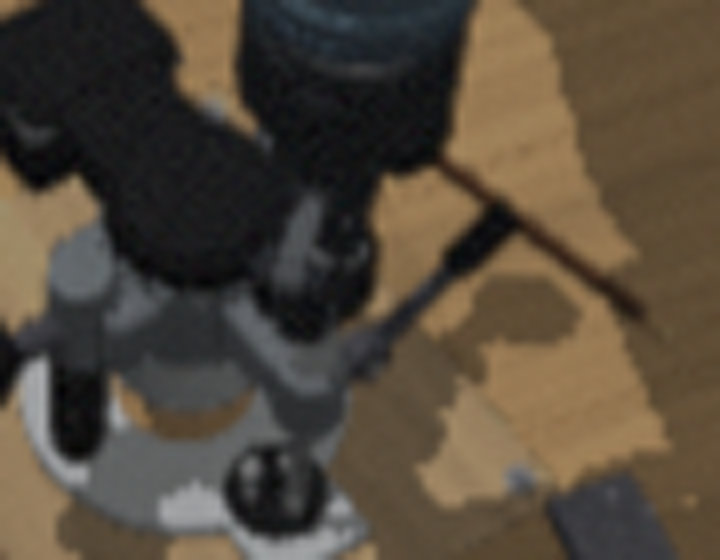

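Emit:
apply_moves --moves "0 0 0 -2 0 0 1; 0 0 0 -1 0 0 1; 0 0 0 0 0 0 1"

```text
clock: 14.4
tool_pos: [0.6253, 0.0916, 0.3866]
orientation: [[-0.003, 0.78, -0.626], [-0.003, -0.626, -0.78], [-1.0, -0.001, 0.004]]
force: [-7.2, -2.6, 8.6]
grip_width: 0.0374
```

```bash
python3 -c "
from h import *
avg(6);m()"
```

```text
t 14.7 turn 138.98 mean Mz,tau6,F [ 0.2556  0.2467 -7.8191 -1.7699  8.0637] sd [0.032 0.018]
t 14.7 p [0.6253 0.0916 0.3866] turn -221.01598232769135 q6 0.6475356529158256 F [-7.6958 -1.3958  7.2983] M [-0.425   1.0559  0.3198] Mx -0.3214055496697056 tau6 0.2574039436876774 0.03721800549211749
```

Emit:
apply_moves --moves "0 0 0 -2 0 0 1; 0 0 0 -1 0 0 1; 0 0 0 0 0 0 1"

```text
clock: 15.0
tool_pos: [0.6253, 0.0915, 0.3867]
orientation: [[-0.003, 0.811, -0.585], [-0.003, -0.585, -0.811], [-1.0, -0.001, 0.004]]
force: [-7.6, -1.6, 8.9]
grip_width: 0.0376
```

```bash
python3 -c "
from h import *
avg(6);m()"
```

```text
t 15.3 turn 136.01 mean Mz,tau6,F [ 0.1182  0.0983 -7.2925 -2.2872  8.2671] sd [0.0235 0.0182]
t 15.3 p [0.6253 0.0915 0.3866] turn -223.99460686685205 q6 0.5954119905587532 F [-8.4434 -2.3058  7.9538] M [-0.3709  1.074   0.0942] Mx -0.09601728404401981 tau6 0.10918946703895926 0.03705724361790406
```

Emit:
apply_moves --moves "0 0 0 -2 0 0 1; 0 0 0 -1 0 0 1; 0 0 0 0 0 0 1"

```text
clock: 15.6
tool_pos: [0.6254, 0.0915, 0.3867]
orientation: [[-0.003, 0.841, -0.542], [-0.003, -0.542, -0.841], [-1.0, -0.001, 0.004]]
force: [-6.7, -2.0, 8.4]
grip_width: 0.0371
```

```bash
python3 -c "
from h import *
avg(6);m()"
```

```text
t 15.9 turn 133.02 mean Mz,tau6,F [-0.0188 -0.0188 -7.4743 -2.453   8.5611] sd [0.0447 0.0181]
t 15.9 p [0.6254 0.0915 0.3866] turn -226.9776271075781 q6 0.5432495402657959 F [-7.6099 -2.7372  8.229 ] M [-0.4416  1.0981 -0.0416] Mx 0.03987891055728421 tau6 -0.00791532191215083 0.037318047170599944
```

Emit:
apply_moves --moves "0 0 0 -3 0 0 1; 0 0 0 -3 0 0 1; 0 0 0 0 0 0 1"

```text
clock: 16.2
tool_pos: [0.6255, 0.0915, 0.3866]
orientation: [[-0.003, 0.893, -0.45], [-0.003, -0.45, -0.893], [-1.0, -0.001, 0.004]]
force: [-6.3, -3.4, 8.0]
grip_width: 0.0376
```

```bash
python3 -c "
from h import *
avg(6)"
```

```text
t 16.5 turn 127.03 mean Mz,tau6,F [-0.0814 -0.1115 -6.897  -2.258   8.2758] sd [0.0227 0.0518]
```

Emit:
apply_moves --moves "0 0 0 -4 0 0 1; 0 0 0 -4 0 0 1; 0 0 0 0 0 0 1"

```text
clock: 16.8
tool_pos: [0.6256, 0.0913, 0.3866]
orientation: [[-0.002, 0.947, -0.321], [-0.003, -0.321, -0.947], [-1.0, -0.001, 0.004]]
force: [-5.5, -2.8, 7.6]
grip_width: 0.0377
```

```bash
python3 -c "
from h import *
avg(6)"
```

```text
t 17.1 turn 119.02 mean Mz,tau6,F [ 0.0315 -0.0019 -5.9074 -3.0084  7.5143] sd [0.0377 0.0701]
```

Emit:
apply_moves --moves "0 0 0 -4 0 0 1; 0 0 0 -4 0 0 1; 0 0 0 0 0 0 1"

```text
clock: 17.4
tool_pos: [0.6257, 0.0913, 0.3866]
orientation: [[-0.002, 0.983, -0.186], [-0.003, -0.186, -0.983], [-1.0, -0.001, 0.003]]
force: [-6.0, -2.5, 7.0]
grip_width: 0.0372
```

```bash
python3 -c "
from h import *
avg(6)"
```

```text
t 17.7 turn 111.02 mean Mz,tau6,F [ 0.0507  0.0276 -5.3    -2.9336  7.2681] sd [0.0353 0.0701]
```

Emit:
apply_moves --moves "0 0 0 -4 0 0 1; 0 0 0 -4 0 0 1; 0 0 0 0 0 0 1"

```text
clock: 18.0
tool_pos: [0.6258, 0.0913, 0.3866]
orientation: [[-0.001, 0.999, -0.047], [-0.003, -0.047, -0.999], [-1.0, -0.001, 0.003]]
force: [-5.1, -2.6, 6.8]
grip_width: 0.0373
```

```bash
python3 -c "
from h import *
avg(6)"
```

```text
t 18.3 turn 103.03 mean Mz,tau6,F [-0.0003 -0.04   -4.7592 -2.8193  7.1595] sd [0.0138 0.07  ]
```

Emit:
apply_moves --moves "0 0 0 -6 0 0 1; 0 0 0 -6 0 0 1; 0 0 0 -6 0 0 1; 0 0 0 -6 0 0 1; 0 0 0 -6 0 0 1"

```text
clock: 18.8
tool_pos: [0.6263, 0.0914, 0.3867]
orientation: [[0.0, 0.888, 0.46], [-0.003, 0.46, -0.888], [-1.0, -0.001, 0.002]]
force: [-2.1, -2.5, 4.7]
grip_width: 0.0373
```

```bash
python3 -c "
from h import *
avg(4)"
```

```text
t 19.0 turn 73.02 mean Mz,tau6,F [ 0.0107 -0.2676 -2.7404 -2.3995  6.0602] sd [0.0248 0.4243]
```

Emit:
apply_moves --moves "0 0 0 -6 0 0 1; 0 0 0 -6 0 0 1; 0 0 0 -6 0 0 1; 0 0 0 -6 0 0 1; 0 0 0 -6 0 0 1"

```text
clock: 19.5
tool_pos: [0.6266, 0.0918, 0.3867]
orientation: [[0.001, 0.539, 0.843], [-0.002, 0.843, -0.539], [-1.0, -0.001, 0.002]]
force: [-0.9, 0.1, 4.7]
grip_width: 0.0373
```

Emit:
apply_moves --moves "0 0 0 -6 0 0 1; 0 0 0 -6 0 0 1; 0 0 0 -6 0 0 1; 0 0 0 -6 0 0 1; 0 0 0 -6 0 0 1"

```text
clock: 20.0
tool_pos: [0.6267, 0.0923, 0.3867]
orientation: [[0.002, 0.045, 0.999], [-0.001, 0.999, -0.045], [-1.0, -0.0, 0.002]]
force: [1.0, 2.6, 5.0]
grip_width: 0.0375
```

```bash
python3 -c "
from h import *
avg(4)"
```

```text
t 20.2 turn 13.17 mean Mz,tau6,F [ 0.0023 -0.3047  1.055   0.8031  5.6518] sd [0.0263 0.5402]
```

Emit:
apply_moves --moves "0 0 0 -6 0 0 1; 0 0 0 -6 0 0 1; 0 0 0 -6 0 0 1; 0 0 0 -3 0 0 1; 0 0 0 0 0 0 1"

```text
clock: 20.7
tool_pos: [0.6267, 0.0926, 0.3867]
orientation: [[0.002, -0.311, 0.95], [0.0, 0.95, 0.311], [-1.0, -0.001, 0.002]]
force: [0.9, 1.7, 5.4]
grip_width: 0.0373
```

```bash
python3 -c "
from h import *
avg(6)"
```

```text
t 21.0 turn 352.15 mean Mz,tau6,F [0.1    0.08   0.9615 1.3974 5.3245] sd [0.0247 0.0555]
```

Emit:
apply_moves --moves "0 0 0 -4 0 0 1; 0 0 0 -4.5 0 0 1; 0 0 0 0 0 0 1; 0 0 0 0 0 0 1"

```text
clock: 21.4
tool_pos: [0.6266, 0.0928, 0.3867]
orientation: [[0.002, -0.447, 0.895], [0.0, 0.895, 0.447], [-1.0, -0.0, 0.002]]
force: [0.6, 3.1, 5.4]
grip_width: 0.0372
```

```bash
python3 -c "
from h import *
avg(6);m()"
```

```text
t 21.7 turn 343.66 mean Mz,tau6,F [-0.0113 -0.0066  0.9136  2.752   5.8778] sd [0.0249 0.0039]
t 21.7 p [0.6266 0.0928 0.3867] turn -16.341315904352598 q6 -2.0630349016156613 F [1.3689 3.523  5.1741] M [ 0.5071 -0.1208 -0.0272] Mx 0.02790160673520789 tau6 -0.004403204075060785 0.03732707375235083
```

Emit:
apply_moves --moves "0 0 0 0 0 0 0.08; 0 0 0 0 0 0 0.03; 0 0 0 0 0 0 -0.1; 0 0 0 0 0 0 -0.4; 0 0 0 0 0 0 -0.4"

```text
clock: 22.2
tool_pos: [0.6263, 0.0925, 0.3858]
orientation: [[-0.001, -0.449, 0.894], [-0.0, 0.894, 0.449], [-1.0, 0.0, -0.001]]
force: [0.6, 0.1, -0.3]
grip_width: 0.0597
```

```bash
python3 -c "
from h import *
st()"
```

```text
t 22.2 p [0.6263 0.0925 0.3858] q [-0.0293  0.4198  1.3497 -0.0003  1.3728 -2.0657] yang 116.68247392358084 x [-0.0007 -0.0002 -1.    ]
F [ 0.6116  0.0968 -0.3204] M [-0.0461  0.0041 -0.0091] tau6 0.005682003975380212 w 0.059712174088834974
todo tool mm [-74.187   -0.8633  -0.0163]
```

Emit:
apply_moves --moves "-15 0 0 0 0 0 -0.4; -30 0 0 0 0 0 -0.6; -30 0 0 0 0 0 -0.6; 0 0 0 8 0 0 0; 0 0 0 8.5 0 0 1"

```text
clock: 22.7
tool_pos: [0.6264, 0.0925, 0.4627]
orientation: [[0.003, -0.171, 0.985], [-0.0, 0.985, 0.171], [-1.0, -0.001, 0.003]]
force: [-0.4, 0.1, -0.0]
grip_width: 0.0401
```

```bash
python3 -c "
from h import *
st((.6117,.1726,.40))
cv2.imwrite('pics/scene5.png',cv2.resize(arm.capture('scene')[150:260,270:380,::-1],None,fx=5,fy=5,interpolation=2))"
```

```text
t 22.7 p [0.6264 0.0925 0.4627] q [-0.0292  0.3821  1.2214 -0.0002  1.5354 -1.7721] yang 99.86339608932678 x [ 0.0027 -0.0003 -1.    ]
F [-0.4277  0.0679 -0.0117] M [-0.0044 -0.0601  0.0233] tau6 -2.141883596777916 w 0.04008489334799793
todo tool mm [62.6229 81.4568 -0.9577]
```

View pics/scene5.png

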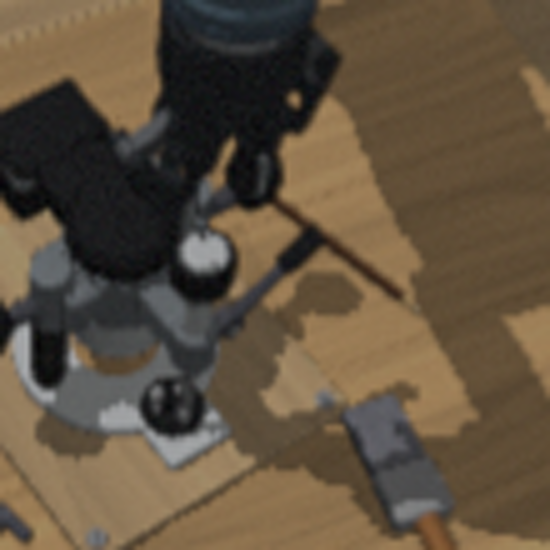

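Emit:
apply_moves --moves "0 27 0 0 0 0 1; 0 27 0 0 0 0 1; 0 27 -1 0 0 0 1; 0 0 0 0 0 0 1; 0 0 0 0 0 0 1"

```text
clock: 23.25
tool_pos: [0.6109, 0.1726, 0.4609]
orientation: [[-0.0, -0.18, 0.984], [-0.001, 0.984, 0.18], [-1.0, -0.001, -0.0]]
force: [0.3, -0.3, 0.1]
grip_width: 0.0002
```

Emit:
apply_moves --moves "20 0 0 0 0 0 1; 20 0 0 0 0 0 1; 18 0 0 0 0 0 1; 0 0 0 0 0 0 1; 0 0 0 0 0 0 1"

```text
clock: 23.75
tool_pos: [0.6113, 0.1713, 0.4032]
orientation: [[-0.001, -0.177, 0.984], [-0.0, 0.984, 0.177], [-1.0, -0.0, -0.001]]
force: [0.5, -0.6, -0.5]
grip_width: -0.0
```

```bash
python3 -c "
from h import *
st((.6117,.1726,.322))
cv2.imwrite('pics/scene6.png',cv2.resize(arm.capture('scene')[150:260,270:380,::-1],None,fx=5,fy=5,interpolation=2))
cv2.imwrite('pics/top6.png',cv2.resize(arm.capture('top')[140:250,180:310,::-1],None,fx=5,fy=5,interpolation=2))"
```

```text
t 23.75 p [0.6113 0.1713 0.4032] q [ 0.0978  0.4127  1.3179 -0.0003  1.4115 -1.6507] yang 100.18660342091474 x [-0.0005 -0.0004 -1.    ]
F [ 0.4844 -0.586  -0.4911] M [ 0.0238 -0.009   0.004 ] tau6 -0.014817928313277662 w -2.5786478080434233e-05
todo tool mm [81.2125  1.2804  0.6305]
```

View pics/scene6.png

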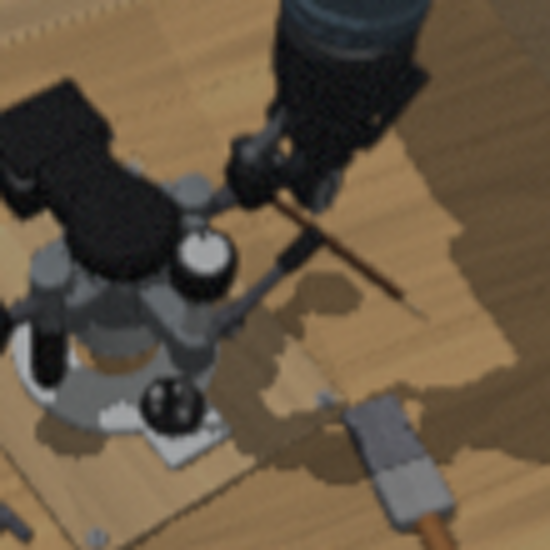

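Emit:
apply_moves --moves "10 0.6 0.6 0 0 0 1; 10 0.6 0 0 0 0 1; 6 0 0 0 0 0 1; 4 0 0 0 0 0 1; 4 0 0 0 0 0 1"

```text
clock: 24.35
tool_pos: [0.6113, 0.1735, 0.3686]
orientation: [[-0.0, -0.177, 0.984], [-0.0, 0.984, 0.177], [-1.0, 0.0, -0.001]]
force: [0.0, 0.6, 1.7]
grip_width: 0.0002
```

Emit:
apply_moves --moves "4 0 0 0 0 0 1; 4 0 0 0 0 0 1; 4 0 0 0 0 0 1; 4 0 0 0 0 0 1; 4 0 0 0 0 0 1"

```text
clock: 24.85
tool_pos: [0.6114, 0.1735, 0.3489]
orientation: [[0.0, -0.177, 0.984], [0.0, 0.984, 0.177], [-1.0, 0.0, 0.0]]
force: [-0.2, 0.8, 2.1]
grip_width: -0.0
```

Emit:
apply_moves --moves "4 0 0 0 0 0 1; 4 0 0 0 0 0 1; 3 0 0 0 0 0 1; 2 0 0 0 0 0 1; 0 0 0 0 0 0 1"

```text
clock: 25.35
tool_pos: [0.6113, 0.1734, 0.3356]
orientation: [[-0.001, -0.177, 0.984], [-0.0, 0.984, 0.177], [-1.0, -0.0, -0.001]]
force: [-0.1, 0.7, 0.3]
grip_width: 0.0002
```

```bash
python3 -c "
from h import *
st((.6117,.1726,.322))
cv2.imwrite('pics/scene7.png',cv2.resize(arm.capture('scene')[150:260,270:380,::-1],None,fx=5,fy=5,interpolation=2))"
```

```text
t 25.35 p [0.6113 0.1734 0.3356] q [ 0.1012  0.4598  1.4131 -0.0002  1.2695 -1.6478] yang 100.210198763219 x [-0.0007 -0.0003 -1.    ]
F [-0.1313  0.7383  0.2681] M [-0.0111  0.0168  0.0359] tau6 9.454939572606236e-05 w 0.00018847124320337658
todo tool mm [13.6173 -0.8323  0.257 ]
```

View pics/scene7.png

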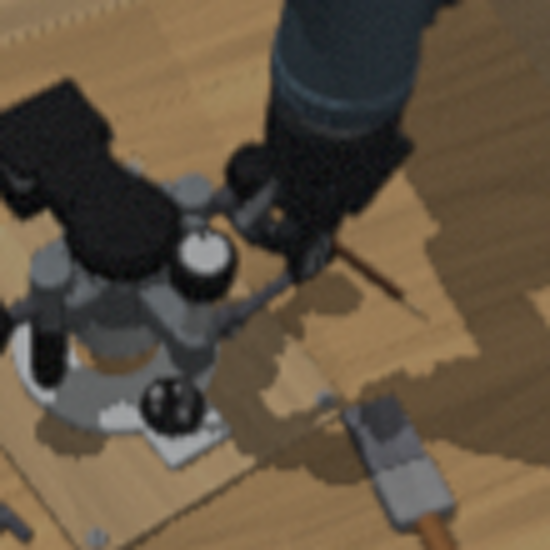

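Emit:
apply_moves --moves "2 0 0 0 0 0 1; 2 0 0 0 0 0 1; 2 0 0 0 0 0 1; 2 0 0 0 0 0 1; 2 0 0 0 0 0 1"

```text
clock: 25.9
tool_pos: [0.6114, 0.1735, 0.326]
orientation: [[0.0, -0.177, 0.984], [0.0, 0.984, 0.177], [-1.0, 0.0, 0.0]]
force: [-0.1, 1.1, 1.4]
grip_width: 0.0
```

Emit:
apply_moves --moves "1 0 0 0 0 0 1; 1 0 0 0 0 0 1; 0 0 0 0 0 0 1"

```text
clock: 26.2
tool_pos: [0.6114, 0.1734, 0.3239]
orientation: [[-0.0, -0.177, 0.984], [-0.0, 0.984, 0.177], [-1.0, -0.0, -0.0]]
force: [0.1, 0.0, -0.0]
grip_width: 0.0003
```

Emit:
apply_moves --moves "1 0 0 0 0 0 1; 0 0 0 0 0 0 1; 0 0 0 0 0 0 1"

```text
clock: 26.5
tool_pos: [0.6114, 0.1733, 0.323]
orientation: [[-0.0, -0.177, 0.984], [-0.0, 0.984, 0.177], [-1.0, -0.0, -0.0]]
force: [-0.6, 0.7, 0.7]
grip_width: -0.0004
```

Emit:
apply_moves --moves "0.5 0 0 0 0 0 1; 0.5 0 0 0 0 0 1; 0 0 0 0 0 0 1"

```text
clock: 26.8
tool_pos: [0.6113, 0.1733, 0.3224]
orientation: [[0.0, -0.177, 0.984], [-0.0, 0.984, 0.177], [-1.0, -0.0, 0.0]]
force: [-0.9, -0.2, 4.4]
grip_width: -0.0003
```

Emit:
apply_moves --moves "0.5 0 0 0 0 0 1; 0.5 0 0 0 0 0 1; 0 0 0 0 0 0 1"

```text
clock: 27.1
tool_pos: [0.6113, 0.1734, 0.3223]
orientation: [[0.001, -0.177, 0.984], [-0.0, 0.984, 0.177], [-1.0, -0.0, 0.001]]
force: [-3.4, -0.4, 7.4]
grip_width: -0.0004
```

Emit:
apply_moves --moves "0.5 0 0 0 0 0 1; 0.5 0 0 0 0 0 1; 0 0 0 0 0 0 1; 0 0 0 0 0 0 1"

```text
clock: 27.5
tool_pos: [0.6112, 0.1734, 0.3222]
orientation: [[0.001, -0.177, 0.984], [-0.0, 0.984, 0.177], [-1.0, -0.0, 0.001]]
force: [-4.5, -0.2, 11.9]
grip_width: -0.0001
```

```bash
python3 -c "
from h import *
st((.6117,.1726,.322))
cv2.imwrite('pics/scene8.png',cv2.resize(arm.capture('scene')[150:260,270:380,::-1],None,fx=5,fy=5,interpolation=2))"
```

```text
t 27.5 p [0.6112 0.1734 0.3222] q [ 0.1013  0.47    1.4313 -0.0004  1.2388 -1.6477] yang 100.21610347090886 x [ 0.0015 -0.0002 -1.    ]
F [-4.4637 -0.1872 11.9434] M [-0.0936  0.8139 -0.0495] tau6 -0.006202757213031873 w -0.00011660350961040786
todo tool mm [ 0.1815 -0.88    0.3404]
```

View pics/scene8.png

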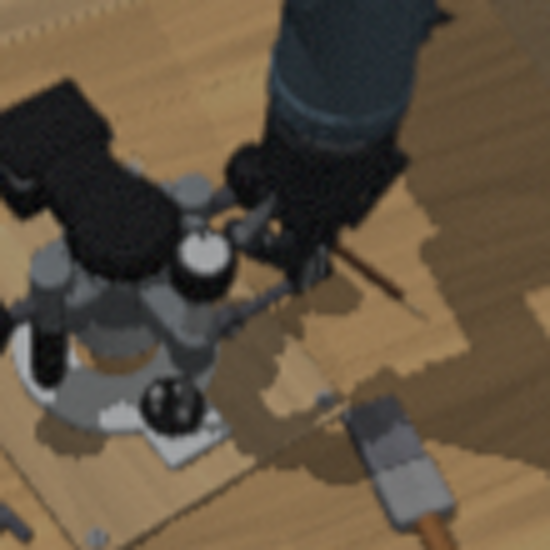

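Emit:
apply_moves --moves "-2 0 0 0 0 0 1; -5 0 0 0 0 0 1; -20 0 0 0 0 0 1; -40 0 0 0 0 0 1; -40 0 0 0 0 0 1"

```text
clock: 28.05
tool_pos: [0.6113, 0.1734, 0.427]
orientation: [[-0.003, -0.177, 0.984], [-0.0, 0.984, 0.177], [-1.0, 0.0, -0.003]]
force: [0.6, 0.4, 0.4]
grip_width: 0.0002
```

Emit:
apply_moves --moves "-40 20 0 0 0 0 1; 0 45 0 0 0 0 1; 0 45 0 0 0 0 1; 0 45 0 0 0 0 1; 0 0 0 0 0 0 1"

```text
clock: 28.55
tool_pos: [0.5821, 0.3312, 0.4665]
orientation: [[-0.001, -0.183, 0.983], [0.002, 0.983, 0.183], [-1.0, 0.002, -0.001]]
force: [-0.4, -0.0, 0.3]
grip_width: -0.0001
```

```bash
python3 -c "
from h import *
st()
cv2.imwrite('pics/scene9.png',cv2.resize(arm.capture('scene')[150:280,230:380,::-1],None,fx=4,fy=4,interpolation=2))
cv2.imwrite('pics/top9.png',cv2.resize(arm.capture('top')[:,:,::-1],None,fx=1.4,fy=1.4,interpolation=2))"
```

```text
t 28.55 p [0.5821 0.3312 0.4665] q [ 0.3503  0.453   1.1054  0.0026  1.5837 -1.4046] yang 100.55137024076647 x [-0.0014  0.0023 -1.    ]
F [-0.4089 -0.0494  0.2557] M [-0.0642 -0.0351 -0.0725] tau6 0.5869085714221001 w -5.8321575797683065e-05
todo tool mm [   5.8838 -243.6002    0.0042]
```

View pics/scene9.png

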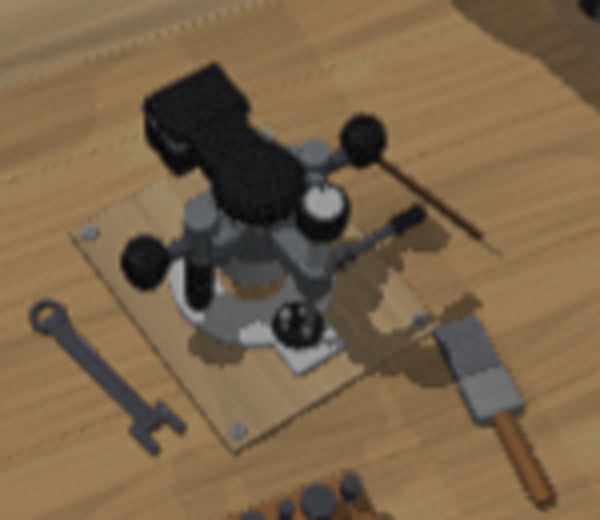

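View pics/top9.png

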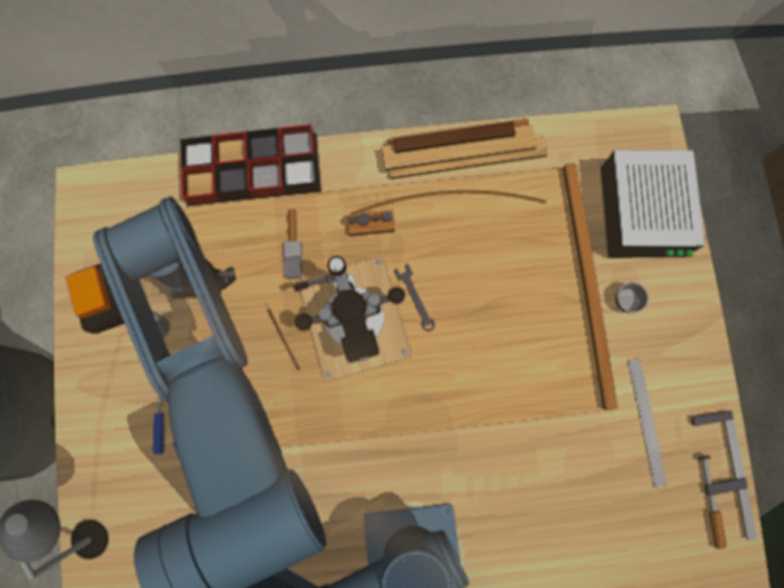

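```bash
python3 -c "
from h import *
a=cv2.imread('pics/top0.png');s=cv2.imread('pics/scene0.png')
b=arm.capture('top')[:,:,::-1];t=arm.capture('scene')[:,:,::-1]
f=lambda i,x,y:cv2.resize(np.ascontiguousarray(i[y-11:y+12,x-11:x+12]),(290,290),interpolation=2)
cv2.imwrite('pics/cmp.png',np.vstack([np.hstack([f(a,240,189),f(b,240,189)]),np.hstack([f(s,311,200),f(t,311,200)])]))"
```

```text
(no output)
```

View pics/cmp.png

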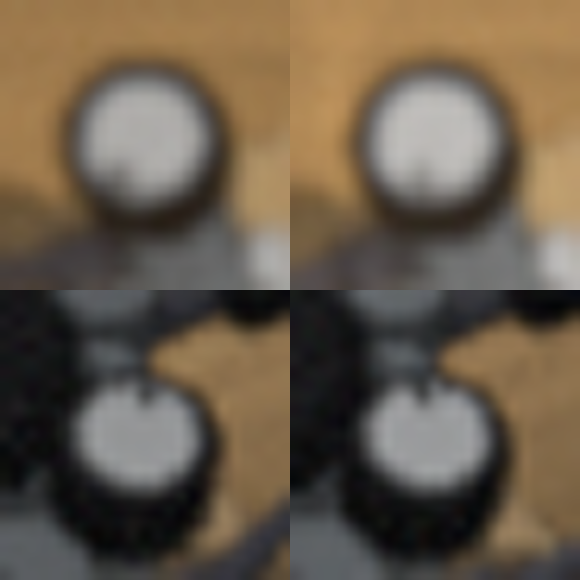

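Emit:
apply_moves --moves "0 0 0 0 0 0 1; 0 0 0 0 0 0 1; 0 0 0 0 0 0 1"

```text
clock: 29.05
tool_pos: [0.5843, 0.325, 0.4672]
orientation: [[0.0, -0.176, 0.984], [-0.0, 0.984, 0.176], [-1.0, -0.0, 0.0]]
force: [-0.1, 0.5, -1.3]
grip_width: 0.0003
```

```bash
python3 -c "
from workcell import arm
print(arm.job_done())"
```

```text
the job is handed in; nothing more can be done
None
```

The depth stop is set and the job is handed in at about 29 s. The hand-in gave no verdict.

- **Seating:** I turned the knob clockwise until the torque rose to a peak of about 0.37 N m. That is above the 0.2 to 0.3 N m you call a firm seat, but below the 0.45 N m that counts as forcing. The torque crossed zero at a tool turn of about 133.4°, which marks the click at the stop.
- **Backing off:** I turned the knob back 150° (five clicks) without letting go. Torque there was about 0 and the clicks fell where expected, so I released it.
- **Clamp lever:** I pressed it down with closed fingers to its hard stop, with about 12 N at the last reading. The pad stood at 127 mm in the router's frame, which is level. I then withdrew, and the last picture shows the lever down.
- **Bystanders:** In the last pictures the bystanders in view look undisturbed. I did not measure them, and the arm hid the glue bottle.

**Disagreement:** The clicks came about 13.5° later in the tool's turn than the grip on the flats should give. This looks like the knob shifting as the fingers closed on it. The offset stayed the same in both directions and at the stop, so I counted clicks from the torque. The mark on the knob's top then sat about one click counter-clockwise of its start, which fits a stop four clicks down followed by five clicks back.

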